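Index the cast fixture to its third stop

ROBOT

A 6-joint arm with a two-finger parallel gripper is mounted at the origin on a cart in front of the work surface, level with it; the furniture and walls round the work are solid. World frame = base frame: x ahead of the robot, y to its left, z up, the work surface at z = 0. Lengths are in m, angles in rad, forces in N, time in s.
With the tool pointing down it reaches from about 0.35 to 0.975 m from the base axis. Payload 4.9 kg.
Tool frame: the origin (TCP) lies at the very end of the fingers, on their centre line; the grasp point (between the pads) lies ctrl.grip_point_offset behind it (ctrl.grip_point_offset is the distance from the TCP to the grasp point, in m); z points along the fingers, y is the line along which they close (so a half turn about z gives the same grasp; the last joint's range is limited). The gripper opens to 85 mm and grips with 20 to 120 N. Pads are 22 mm wide; open, the fingers measure 114 mm over their backs; the gripper's body (76 mm by 85 mm) begins 54 mm behind the grasp point. The pads swing forward as they close: fully open they stand 13 mm farther back than shut.
Start: joints at [1.2, 0.053, 1.613, -0, 1.476, -0.119], TCP at [0.156, 0.605, 0.231] pointing down, gripper open.
Joint ranges: [-3.01, 3.01], [-1.01, 2.22], [0.06, 2.58], [-1.02, 4.17], [0.09, 2.62], [-3.14, 3.14]. Speed limits (rad/s): [2.57, 2.57, 3.14, 3.14, 3.14, 3.14].

INTERFACE

Orientations are given as a rotation vector (axis times angle).
In Python, from station import ctrl gives the robot as it stands. The module is installed in compiled form; this text tells all that it offers.
- The arm moves only by the tool drive_tool, never from a script. Its argument "steps" is a list of rows, each an object with "translation": the shift along the tool's x, y, z normalised to -1 to 1, where 1 is 4 cm, a list of three; "angular": the turn, a rotation vector about the tool's x, y, z normalised to -1 to 1, where 1 is 8 degrees, a list of three; "gripper": the opening, from 0 (shut) to 1 (fully open). In form: [{"translation": [dx, dy, dz], "angular": [wx, wy, wz], "gripper": gripper}, ...]. A call has 1 to 8 rows; each row shifts and turns the commanded pose from where the row before left it, along the tool's axes as they then stand; what a row does not reach is not made up. A row lasts 1/8 s, in which the tool goes at most 62.5 mm and 10.7 degrees, less where a joint would pass 70% of its speed; a pose out of reach is approached as far as the arm can. A call with a number of a shift or a turn outside -1 to 1 is refused whole. A call with a gripper value outside its range is refused whole. The fingers move at their own pace and stop on an object; "force" is the grip in N (left out, the last holds). Time passes only in rows, so rows that do not move let the fingers close. It gives the time, the measured TCP pose, the force, the opening and the grip force at its end, in the units of the state.
- ctrl.get_obs(): the state, without advancing time (a new reading comes with each control period).
- ctrl.get_image(name): name is "side" or "top" or "wrist"; returns a dict with "color" (384x512x3 uint8, red, green, blue), "depth" (384x512 float32, m along the optical axis (not along the pixel's ray), 0 where there is no reading), "fx", "fy", "cx", "cy" (pixels), "k1" (the pictures are not rectified: a ray, as slopes to the right and down, at radius r is drawn at 1 + k1 r^2 times it, then the intrinsics apply), "R" (3x3) and "t" (3): a world point X has camera coordinates R X + t. Camera axes: x right, y down, z forward; pixel columns grow to the right and rows downward; lengths in m; the calibration is good to about 2 mm. A picture is of the moment at which its call begins.
- ctrl.finish_job(): hands the job in; it is judged then, once.
The state is a dict: "t": time; "q": joint angles; "dq": joint speeds; "effort": joint torques, N m; "tool_pos": TCP position; "tool_rot": TCP orientation; "contact_force": force on the tool from outside, world axes, zero at the start; "wrist_torque": the same for the moment, N m; "opening": finger opening in m; "grip_force": force on a finger pad.
Only numpy, scipy, OpenCV 4.12 (cv2) and the standard library are available. Lean on these libraries where they do the work, as an engineer would, in place of code of your own. Each camera call takes 0.05 s, during which the arm holds its last target. There are 200 camera calls.

TASK

On the indexing fixture, take the upright handle of the turntable that carries a dental cast and wind it once right round, clockwise seen from above, so that the play is taken up and the handle is back where it stood. Then turn the bar-shaped indexing knob clockwise, feeling for the clicks: stop in the third one, never going past it. Finish while still holding the knob there in the closed fingers, and leave the turntable and everything round about as it is.

Things in the scene. Friction and masses are not known exactly. Their poses are not given: they have to be found in the camera images.
- index_fixture: Indexing fixture, fixed: aluminium base plate 150 (x) x 300 (y) mm, 14 mm high, with a steel turntable at one end and a round grey index head at the other. Origin: centre of its underside, on the worktop. Turntable axis (vertical) at (0, +70 mm), knob axis (vertical) at (0, -95 mm) in this frame. Yaw up to 0.35 rad either way.
- turntable (a joint): Angle of the turntable (rad), a disc of 128 mm diameter, top 49 mm above the worktop; grows clockwise seen from above; no end stops, no detents, friction about 0.06 N m. Starts anywhere from 0 to 1.5. The plaster cast fixed on the disc reaches 85 mm above the worktop and 40 mm out from the axis.
- handle_grip (a point): Point to grip on the turntable's handle, on its axis, 110 mm above the worktop. The handle is an upright black sleeve, diameter 16 mm, 54 to 120 mm above the worktop (steel cap to 123 mm), spinning freely on its pin, 52 mm from the turntable's axis. At turntable angle 0 it lies toward the fixture's +x.
- index_knob (a joint): Angle of the indexing knob (rad); grows clockwise seen from above; end stops at 0 and 2.2. Starts at 0.02 to 0.33, in the smooth part before the first click. A spring detent (up to 0.3 N m, so grip firmly; friction 0.03 N m) clicks into five stops: 0.70, 1.05, 1.40 (the third), 1.75, 2.10, each marked by an engraved line on the dial. Play in a stop about 0.02 either way.
- knob_grip (a point): Point to grip on the knob, on its axis, 78 mm above the worktop. Black upright grip bar 46 mm long, 16 mm thick, from 58 to 88 mm above the worktop, on a round skirt of 54 mm diameter. Grip it across its thickness. This frame's x axis runs along the bar and turns with it (white pointer at the -x end); at knob angle 0 it is 0.8 rad counterclockwise of the fixture's x.
- dappen_dish: A small white glass dish, 35 mm diameter, 22 mm high, standing loose on the base plate between the turntable and the index head on the far (+x) side. Origin: centre of its underside. Leave it alone.
- articulator: A dental articulator, 106x117x123 mm, standing loose to the left of the fixture. Leave it alone.
- etch_bottle: A small bottle, 28 mm diameter and 70 mm high, standing loose behind and to the right of the fixture. Leave it alone.

How it is judged:
On the way, in this order (a step that is already met when the one before it is completed fails the run):
1. the turntable has gone once right round clockwise and its handle is back where it stood (value of joint turntable between 4.8 and 9 rad and distance of handle_grip from where it was at the start of the episode below 0.02 m and value of joint index_knob below 0.5 rad), for 0.2 s.
2. the knob is held by the fingers in its third stop (value of joint index_knob between 1.3 and 1.5 rad and contact force between the fingers and index_knob above 1 N), for 0.2 s.
At the end, for the whole second after the job is handed in: The fingers grip the indexing knob (more than 1 N) and it rests within 0.1 rad of its third stop (1.40), while the turntable has made one whole clockwise turn and its handle stands within 25 mm of where it began (all of step 2 and velocity of joint index_knob between -0.1 and 0.1 rad/s and value of joint turntable between 4.8 and 9 rad and distance of handle_grip from where it was at the start of the episode below 0.025 m); the arm keeps its last pose, push and grip.
It fails at once if the knob is turned past its third stop (value of joint index_knob above 1.6 rad).
It fails at once if the turntable is wound much more than one turn (value of joint turntable above 9.5 rad).
It fails at once if the dish on the base plate is disturbed (distance of dappen_dish from where it was at the start of the episode above 0.02 m).
It fails at once if the articulator is disturbed (distance of articulator from where it was at the start of the episode above 0.02 m).
It fails at once if the bottle is disturbed (distance of etch_bottle from where it was at the start of the episode above 0.02 m).
It also fails if it takes over 64 s, if anything falls off the work surface, if the arm or the gripper's body presses on something with over 40 N, if the wrist force passes 120 N, or if a joint passes its speed limit or range.

## Working session

There is one attempt and no reset: what is moved stays moved. The work goes in short steps, Python scripts to look and compute and a tool call to move; the robot and the scene stay as the last step left them, time stands still between calls to the robot, and variables do not carry over. Pictures are saved under pics/ and viewed, at most 10 in all, crops included, and the job is handed in when it is done.

Besides the shell and the picture viewer there is one more tool, called after "Emit:" as name(argument=value, ...) on one line, values as JSON. drive_tool: Moves the arm, as the interface text tells. Its arguments: {"type":"object","properties":{"steps":{"type":"array"},"force":{"type":"number"}},"required":["steps"]}

```bash
mkdir -p pics; ls; cat > h.py <<'E'
import numpy as np, cv2
from station import ctrl
from scipy.spatial.transform import Rotation as Ro
def grab(n):
    im=ctrl.get_image(n); np.save('pics/%s.npy'%n,im,allow_pickle=True); return im
def load(n): return np.load('pics/%s.npy'%n,allow_pickle=True).item()
def K(im): return np.array([[im['fx'],0,im['cx']],[0,im['fy'],im['cy']],[0,0,1.]])
def rays(im,uv):
    uv=np.asarray(uv,float).reshape(-1,1,2)
    s=cv2.undistortPoints(uv,K(im),np.array([im['k1'],0,0,0,0.])).reshape(-1,2)
    d=np.c_[s,np.ones(len(s))]
    R=np.array(im['R']);t=np.array(im['t'])
    return -R.T@t, d@R
def onplane(im,uv,z):
    c,d=rays(im,uv); return c+d*((z-c[2])/d[:,2])[:,None]
def proj(im,X):
    p,_=cv2.projectPoints(np.asarray(X,float).reshape(-1,3),cv2.Rodrigues(np.array(im['R'],float))[0],np.array(im['t'],float),K(im),np.array([im['k1'],0,0,0,0.]));return p.reshape(-1,2)
E
python3 - <<'E'
from h import *
o=ctrl.get_obs(); print(o, ctrl.grip_point_offset)
a=[]
for n in ['top','side']:
    im=grab(n); a.append(im['color']); print(n,rays(im,[[256,192]]),im['fx'],im['k1'])
    cv2.imwrite('pics/%s0.png'%n,cv2.resize(im['color'][:,:,::-1],(800,600)))
E
```

```text
pics
{'t': 0.0, 'q': array([ 1.19998042e+00,  5.33725867e-02,  1.61428759e+00, -1.51799261e-05,
        1.47601514e+00, -1.18978166e-01]), 'dq': array([-0.00078649, -0.0001554 , -0.00033076, -0.00057466,  0.00182863,
       -0.00124677]), 'effort': array([ 2.36659789e-04, -3.93688846e+01, -3.70172489e+01, -1.53270494e-04,
        7.30225642e-03, -9.48844075e-06]), 'tool_pos': array([0.15550246, 0.60470074, 0.2300571 ]), 'tool_rot': array([-0.39447722, -3.11623196,  0.0031791 ]), 'contact_force': array([ 0.27950033,  0.04800863, -0.48709492]), 'wrist_torque': array([ 0.0056169 ,  0.00822601, -0.00500864]), 'grip_force': 0.0, 'opening': 0.085345138164583} 0.0187
top (array([0.2592296 , 0.17212769, 1.58644109]), array([[ 0.22064699,  0.01262884, -0.97543078]])) 433.2831765907623 -0.1682302818316678
side (array([ 0.67668798, -1.03654642,  0.76919598]), array([[-0.06973791,  0.8595114 , -0.50657744]])) 413.01432814822215 -0.020984479486461066
```

View pics/top0.png

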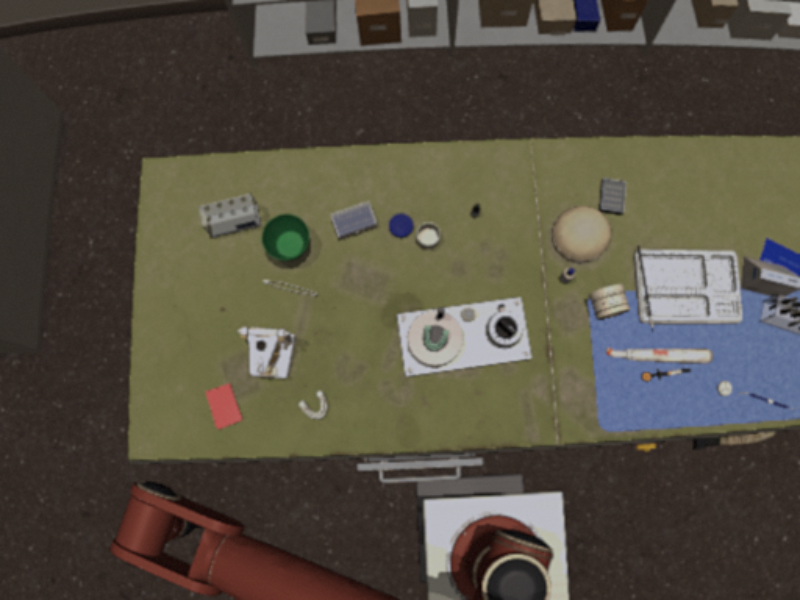

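View pics/side0.png

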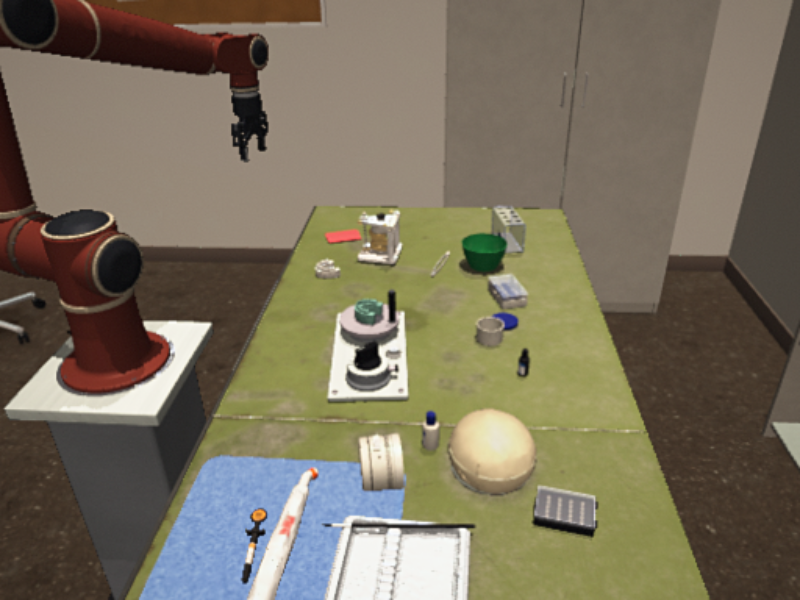

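Top view (800x600 scale): plate spans (397–531, 298–375), turntable at (435,338), handle around (440,313), knob at (506,328). The side view shows the handle at (392,305) and the knob at (368,355). Next I'll measure these.

```bash
python3 - <<'E'
from h import *
im=load('top'); c=im['color']; s=512/800
hsv=cv2.cvtColor(c,cv2.COLOR_RGB2HSV)
m=((hsv[...,1]<60)&(hsv[...,2]>90)).astype(np.uint8)
x0,y0,x1,y1=245,180,350,250
mm=np.zeros_like(m);mm[y0:y1,x0:x1]=m[y0:y1,x0:x1]
n,l,st,ce=cv2.connectedComponentsWithStats(mm)
k=1+np.argmax(st[1:,4]);print(st[k])
cnt=max(cv2.findContours((l==k).astype(np.uint8),0,2)[0],key=cv2.contourArea)
P=onplane(im,cnt.reshape(-1,2),0.014)[:,:2]
r=cv2.minAreaRect((P*1000).astype(np.float32));print('plate',r,cv2.boxPoints(r))
crop=c[180:250,245:350]; cv2.imwrite('pics/c.png',cv2.resize(crop[:,:,::-1],(800,533),interpolation=cv2.INTER_CUBIC))
im=load('side'); crop=im['color'][180:260,200:270]; cv2.imwrite('pics/d.png',cv2.resize(crop[:,:,::-1],(525,600),interpolation=cv2.INTER_CUBIC))
E
```

```text
[ 254  190   87   52 3186]
plate ((522.2693481445312, 46.94934844970703), (155.50204467773438, 305.385986328125), 5.274852275848389) [[ 430.81      191.84776 ]
 [ 458.8852   -112.244934]
 [ 613.7287    -97.949066]
 [ 585.6535    206.14363 ]]
```

View pics/c.png

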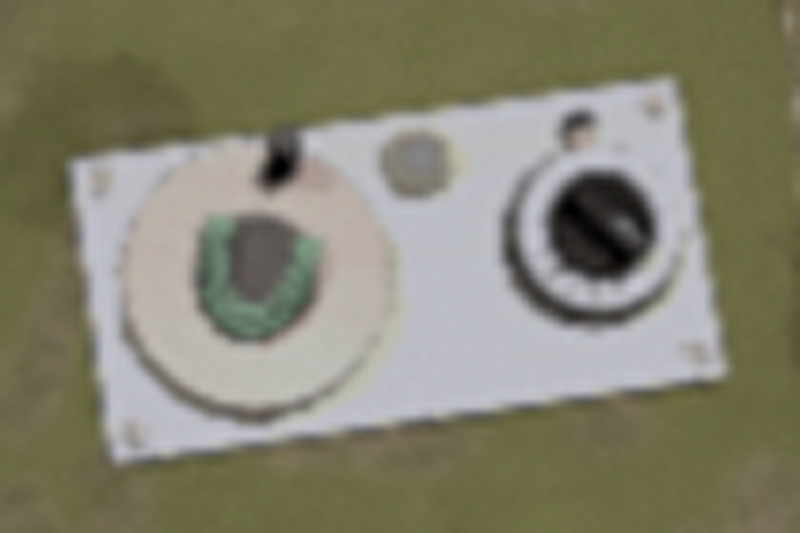

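View pics/d.png

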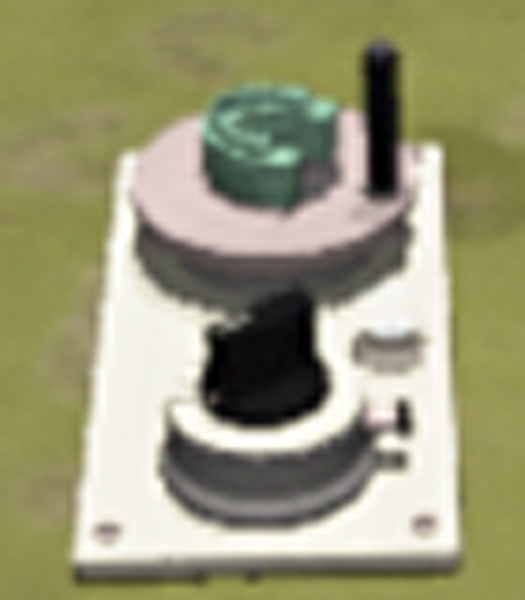

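Enlarged views: in the top crop the handle base is at about (272,180) and its tip at (283,135). The knob bar runs from (570,200) to (630,245), with the pointer at lower right. In the side crop the handle tip is at (381,45) and its base at (380,190).

```bash
python3 - <<'E'
from h import *
T=load('top');S=load('side')
ct=lambda u,v:[245+u*105/800-.5+.06,180+v*70/533-.5+.06]
cs=lambda u,v:[200+u/7.5-.5,180+v/7.5-.5]
print('top base',onplane(T,[ct(271,180)],.054),'top tip',onplane(T,[ct(283,135)],.120))
print('side: tip/base')
c,d=rays(S,[cs(381,45),cs(380,190)])
# two view tip
def tri(a,b):
    c1,d1=rays(T,[a]);c2,d2=rays(S,[b]);d1=d1[0];d2=d2[0]
    s=np.linalg.lstsq(np.c_[d1,-d2],c2-c1,rcond=None)[0];p,q=c1+s[0]*d1,c2+s[1]*d2
    return p,q
print('tri tip',tri(ct(283,135),cs(381,45)),'base',tri(ct(271,180),cs(380,190)))
hsv=cv2.cvtColor(T['color'],cv2.COLOR_RGB2HSV)
# disc centre: warm/red rim; knob skirt dark
dark=(T['color'].max(2)<75).astype(np.uint8)
m=np.zeros_like(dark);m[198:218,314:334]=dark[198:218,314:334]
n,l,st,ce=cv2.connectedComponentsWithStats(m);print(st[1:],ce[1:])
k=1+np.argmax(st[1:,4]);print('knob dark ctr',onplane(T,[ce[k]],.058),onplane(T,[ce[k]],.08))
print('bar',[onplane(T,[ct(*p)],.088) for p in [(565,192),(635,248)]])
print('disc ctr',onplane(T,[ct(257,280)],.049),'index dial ctr',onplane(T,[ct(602,228)],.05))
print('mount/plate corners',onplane(T,[ct(*p) for p in [(72,160),(672,78),(726,375),(115,462)]],.014))
yaw=.092;c=np.array([.522,.047]);R=np.array([[np.cos(yaw),-np.sin(yaw)],[np.sin(yaw),np.cos(yaw)]])
print('axes',c+R@[0,.07],c+R@[0,-.095])
print(Ro.from_rotvec(ctrl.get_obs()['tool_rot']).as_matrix().round(3))
E
```

```text
top base [[0.56058157 0.10674434 0.054     ]] top tip [[0.56816846 0.10302166 0.12      ]]
side: tip/base
tri tip (array([0.56784885, 0.10309315, 0.1215171 ]), array([0.56641303, 0.10279027, 0.12122889])) base (array([0.56222879, 0.10638695, 0.0456235 ]), array([0.56394502, 0.10675963, 0.0459451 ]))
[[317 203  14  13 130]
 [314 217   1   1   1]] [[323.19230769 209.07692308]
 [314.         217.        ]]
knob dark ctr [[ 0.5311573  -0.04668545  0.058     ]] [[ 0.52724324 -0.04353591  0.08      ]]
bar [array([[ 0.54196052, -0.02765785,  0.088     ]]), array([[ 0.5141328 , -0.05825454,  0.088     ]])]
disc ctr [[0.51382122 0.11563761 0.049     ]] index dial ctr [[ 0.53095218 -0.04909562  0.05      ]]
mount/plate corners [[ 0.58272738  0.20116434  0.014     ]
 [ 0.61030391 -0.09435114  0.014     ]
 [ 0.46260675 -0.10912792  0.014     ]
 [ 0.43469805  0.18650748  0.014     ]]
axes [0.51556908 0.11670397] [ 0.53072768 -0.04759824]
[[-0.968  0.249 -0.001]
 [ 0.249  0.968 -0.002]
 [ 0.    -0.002 -1.   ]]
```

Emit:
drive_tool(steps=[{"translation":[-0.93,-0.68,0],"angular":[0,0,0],"gripper":1},{"translation":[-0.93,-0.68,0],"angular":[0,0,0],"gripper":1},{"translation":[-0.93,-0.68,0],"angular":[0,0,0],"gripper":1},{"translation":[-0.93,-0.68,0],"angular":[0,0,0],"gripper":1},{"translation":[-0.93,-0.68,0],"angular":[0,0,0],"gripper":1},{"translation":[-0.93,-0.68,0],"angular":[0,0,0],"gripper":1},{"translation":[-0.93,-0.68,0],"angular":[0,0,0],"gripper":1},{"translation":[-0.93,-0.68,0],"angular":[0,0,0],"gripper":1}], force=60)

```text
t: 1.1
tool_pos: [0.3902, 0.319, 0.2308]
tool_rot: [-0.394, -3.116, 0.001]
contact_force: [1.1, -0.1, -0.2]
opening: 0.0857
grip_force: 0.0
```

Emit:
drive_tool(steps=[{"translation":[-0.93,-0.68,0],"angular":[0,0,0],"gripper":1},{"translation":[-0.93,-0.68,0],"angular":[0,0,0],"gripper":1},{"translation":[-0.93,-0.68,0],"angular":[0,0,0],"gripper":1},{"translation":[-0.93,-0.68,0],"angular":[0,0,0],"gripper":1},{"translation":[-0.93,-0.68,0],"angular":[0,0,0],"gripper":1},{"translation":[-0.93,-0.68,0],"angular":[0,0,0],"gripper":1},{"translation":[0,0,0],"angular":[0,0,0],"gripper":1},{"translation":[0,0,0],"angular":[0,0,0],"gripper":1}])

```text
t: 2.1
tool_pos: [0.5647, 0.1069, 0.2307]
tool_rot: [-0.395, -3.115, -0.0]
contact_force: [-0.9, -0.7, -0.2]
opening: 0.0853
grip_force: 0.0
```

Use the wrist camera for a check before descending.

```bash
python3 - <<'E'
from h import *
im=grab('wrist'); c=im['color'].copy()
for p in proj(im,[[.566,.104,.123],[.566,.104,.054],[.5155,.1165,.049]]):
    print(p); cv2.circle(c,(int(p[0]),int(p[1])),4,(255,0,0),1)
cv2.imwrite('pics/w1.png',cv2.resize(c[:,:,::-1],(800,600)))
E
```

```text
[249.0597341  195.46161448]
[249.55736577 173.4470281 ]
[249.05663009 119.24355114]
```

View pics/w1.png

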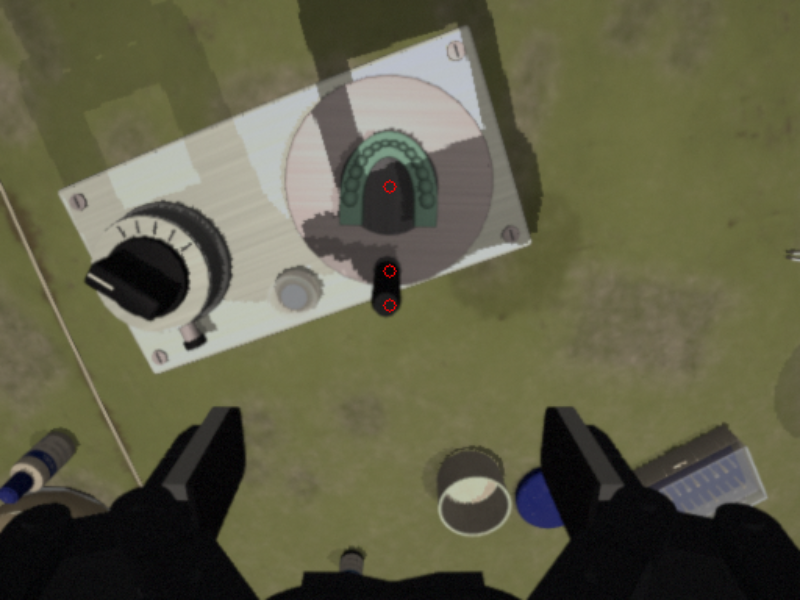

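The wrist view shows the handle tip at (386,303) and its foot at (388,270), about 1–2 mm from the prediction. The knob is at (150,280). Now I descend and grip.

Emit:
drive_tool(steps=[{"translation":[-0.05,-0.09,0.5],"angular":[0,0,0],"gripper":1},{"translation":[0,0,0.8],"angular":[0,0,0],"gripper":1},{"translation":[0,0,0.8],"angular":[0,0,0],"gripper":1},{"translation":[0,0,0.8],"angular":[0,0,0],"gripper":1},{"translation":[0,0,0.58],"angular":[0,0,0],"gripper":1},{"translation":[0,0,0],"angular":[0,0,0],"gripper":0},{"translation":[0,0,0],"angular":[0,0,0],"gripper":0},{"translation":[0,0,0],"angular":[0,0,0],"gripper":0}], force=60)

```text
t: 3.15
tool_pos: [0.5672, 0.103, 0.0936]
tool_rot: [0.394, 3.114, 0.001]
contact_force: [-0.2, 0.2, 0.1]
opening: 0.0323
grip_force: 0.0
```

Emit:
drive_tool(steps=[{"translation":[0,0,0],"angular":[0,0,0],"gripper":0},{"translation":[0,0,0],"angular":[0,0,0],"gripper":0},{"translation":[0,0,0],"angular":[0,0,0],"gripper":0},{"translation":[0,0,0],"angular":[0,0,0],"gripper":0}])

```text
t: 3.65
tool_pos: [0.5671, 0.1028, 0.0936]
tool_rot: [0.394, 3.115, 0.001]
contact_force: [-1.6, 0.5, 5.7]
opening: 0.0139
grip_force: 58.8
```

```bash
cat > plan.py <<'E'
from h import *
import sys
o=ctrl.get_obs(); R=Ro.from_rotvec(o['tool_rot']).as_matrix()
C=np.array([.5155,.1165]); p=o['tool_pos'][:2].copy()
a=np.arctan2(*(p-C)[::-1]); n=int(sys.argv[1]); st=np.radians(float(sys.argv[2]))
print('angle',a,'r',np.linalg.norm(p-C),'F',o['contact_force'].round(1),'M',o['wrist_torque'].round(2))
r=.052
if len(sys.argv)>3: a=float(sys.argv[3])
q=C+r*np.array([np.cos(a),np.sin(a)])
for k in range(n):
    a-=st; q2=C+r*np.array([np.cos(a),np.sin(a)]); d=R.T@np.r_[q2-q,0]; print(np.round(d[:2]/.04,2).tolist()); q=q2
E
python3 plan.py 24 15
```

```text
angle -0.2594960035793008 r 0.05340945587336149 F [-1.6  0.5  5.7] M [ 0.01  0.22 -0.08]
[0.05, -0.34]
[0.13, -0.31]
[0.21, -0.27]
[0.27, -0.2]
[0.31, -0.13]
[0.34, -0.04]
[0.34, 0.05]
[0.31, 0.13]
[0.27, 0.21]
[0.2, 0.27]
[0.13, 0.31]
[0.04, 0.34]
[-0.05, 0.34]
[-0.13, 0.31]
[-0.21, 0.27]
[-0.27, 0.2]
[-0.31, 0.13]
[-0.34, 0.04]
[-0.34, -0.05]
[-0.31, -0.13]
[-0.27, -0.21]
[-0.2, -0.27]
[-0.13, -0.31]
[-0.04, -0.34]
```

Emit:
drive_tool(steps=[{"translation":[0.05,-0.34,0],"angular":[0,0,0],"gripper":0},{"translation":[0.13,-0.31,0],"angular":[0,0,0],"gripper":0},{"translation":[0.21,-0.27,0],"angular":[0,0,0],"gripper":0},{"translation":[0.27,-0.2,0],"angular":[0,0,0],"gripper":0}])

```text
t: 4.15
tool_pos: [0.5302, 0.0661, 0.0936]
tool_rot: [0.395, 3.114, 0.004]
contact_force: [-0.0, 6.8, 8.2]
opening: 0.014
grip_force: 59.4
```

```bash
python3 plan.py 0 15
```

```text
angle -1.2868907295050924 r 0.0524910310764946 F [-0.   6.8  8.2] M [ 1.12 -0.11  0.01]
```

Emit:
drive_tool(steps=[{"translation":[0.31,-0.13,0],"angular":[0,0,0],"gripper":0},{"translation":[0.34,-0.04,0],"angular":[0,0,0],"gripper":0},{"translation":[0.34,0.05,0],"angular":[0,0,0],"gripper":0},{"translation":[0.31,0.13,0],"angular":[0,0,0],"gripper":0},{"translation":[0.27,0.21,0],"angular":[0,0,0],"gripper":0},{"translation":[0.2,0.27,0],"angular":[0,0,0],"gripper":0},{"translation":[0.13,0.31,0],"angular":[0,0,0],"gripper":0},{"translation":[0.04,0.34,0],"angular":[0,0,0],"gripper":0}])

```text
t: 5.15
tool_pos: [0.4663, 0.1288, 0.0936]
tool_rot: [0.394, 3.115, -0.003]
contact_force: [1.9, -1.3, 7.7]
opening: 0.0141
grip_force: 59.6
```

```bash
python3 plan.py 0 15
```

```text
angle 2.8957448269421504 r 0.05073795135901361 F [ 1.9 -1.3  7.7] M [-0.37 -0.19 -0.02]
```

Emit:
drive_tool(steps=[{"translation":[-0.05,0.34,0],"angular":[0,0,0],"gripper":0},{"translation":[-0.13,0.31,0],"angular":[0,0,0],"gripper":0},{"translation":[-0.21,0.27,0],"angular":[0,0,0],"gripper":0},{"translation":[-0.27,0.2,0],"angular":[0,0,0],"gripper":0},{"translation":[-0.31,0.13,0],"angular":[0,0,0],"gripper":0},{"translation":[-0.34,0.04,0],"angular":[0,0,0],"gripper":0},{"translation":[-0.34,-0.05,0],"angular":[0,0,0],"gripper":0},{"translation":[-0.31,-0.13,0],"angular":[0,0,0],"gripper":0}])

```text
t: 6.15
tool_pos: [0.5538, 0.1533, 0.0936]
tool_rot: [0.394, 3.115, 0.002]
contact_force: [-0.8, 2.0, 7.9]
opening: 0.0141
grip_force: 59.6
```

Emit:
drive_tool(steps=[{"translation":[-0.27,-0.21,0],"angular":[0,0,0],"gripper":0},{"translation":[-0.2,-0.27,0],"angular":[0,0,0],"gripper":0},{"translation":[-0.13,-0.31,0],"angular":[0,0,0],"gripper":0},{"translation":[-0.04,-0.34,0],"angular":[0,0,0],"gripper":0},{"translation":[0,0,0],"angular":[0,0,0],"gripper":0},{"translation":[0,0,0],"angular":[0,0,0],"gripper":0},{"translation":[0,0,0],"angular":[0,0,0],"gripper":0}])

```text
t: 7.02
tool_pos: [0.5668, 0.1017, 0.0936]
tool_rot: [0.394, 3.115, -0.002]
contact_force: [-1.2, -1.7, 7.9]
opening: 0.014
grip_force: 59.6
```

```bash
python3 plan.py 0 15
```

```text
angle -0.2801885743714546 r 0.053340869387612865 F [-1.2 -1.7  7.9] M [-0.21  0.04  0.02]
```

Emit:
drive_tool(steps=[{"translation":[0,0,0],"angular":[0,0,0],"gripper":1},{"translation":[0,0,0],"angular":[0,0,0],"gripper":1},{"translation":[0,0,0],"angular":[0,0,0],"gripper":1},{"translation":[0,0,0],"angular":[0,0,0],"gripper":1},{"translation":[0,0,-0.8],"angular":[0,0,0],"gripper":1},{"translation":[0,0,-0.8],"angular":[0,0,0],"gripper":1},{"translation":[0,0,-0.8],"angular":[0,0,0],"gripper":1},{"translation":[0,0,-0.2],"angular":[0,0,0],"gripper":1}])

```text
t: 8.02
tool_pos: [0.5676, 0.1028, 0.1988]
tool_rot: [0.394, 3.112, 0.001]
contact_force: [-1.7, 0.2, -0.4]
opening: 0.0853
grip_force: 0.0
```

```bash
python3 - <<'E'
from h import *
print(ctrl.get_obs()['tool_pos'])
im=grab('wrist'); c=im['color'].copy()
for p in proj(im,[[.5665,.1028,.123],[.5307,-.0476,.088],[.5307,-.0476,.058]]):
    print(p); cv2.circle(c,(int(p[0]),int(p[1])),3,(255,0,0),1)
cv2.imwrite('pics/w2.png',cv2.resize(c[:,:,::-1],(800,600)))
E
```

```text
[0.56760126 0.10283493 0.19882937]
[251.73303057 205.0747876 ]
[ 61.982826   193.00820843]
[ 79.46149007 182.55076247]
```

View pics/w2.png

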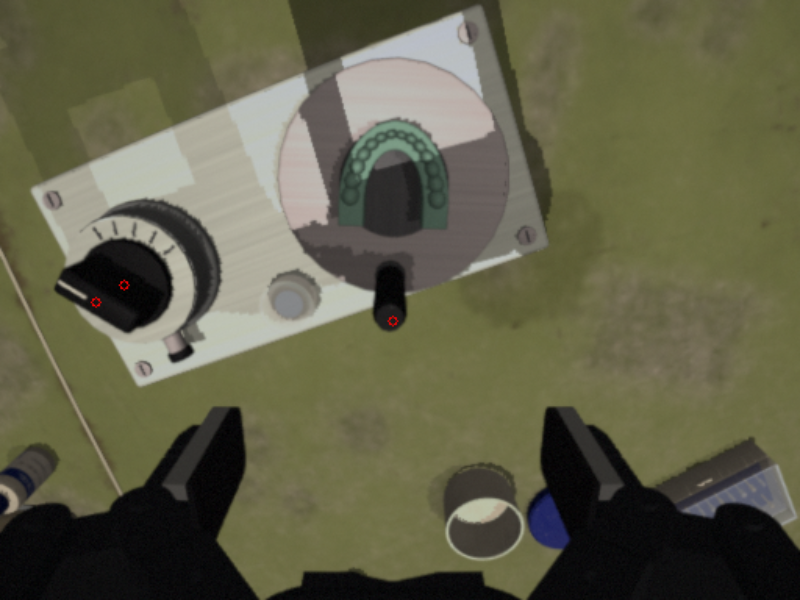

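Handle tip is at (390,320), back as before. Knob pointer end is at (60,285), and the rest of the scene is unchanged. Next I move over the knob and turn to roughly the bar's direction.

Emit:
drive_tool(steps=[{"translation":[-0.01,-0.77,0],"angular":[0,0,0],"gripper":1},{"translation":[-0.01,-0.77,0],"angular":[0,0,0],"gripper":1},{"translation":[-0.01,-0.77,0],"angular":[0,0,0],"gripper":1},{"translation":[-0.01,-0.77,0],"angular":[0,0,0],"gripper":1},{"translation":[-0.01,-0.77,0],"angular":[0,0,0],"gripper":1},{"translation":[0,0,0],"angular":[0,0,-1],"gripper":1},{"translation":[0,0,0],"angular":[0,0,-1],"gripper":1},{"translation":[0,0,0],"angular":[0,0,-1],"gripper":1}])

```text
t: 9.07
tool_pos: [0.5287, -0.0468, 0.1938]
tool_rot: [0.269, -3.127, -0.002]
contact_force: [-0.4, -0.4, -1.0]
opening: 0.0856
grip_force: 0.0
```

Emit:
drive_tool(steps=[{"translation":[0,0,0],"angular":[0,0,-1],"gripper":1},{"translation":[0,0,0],"angular":[0,0,-1],"gripper":1},{"translation":[0,0,0],"angular":[0,0,-1],"gripper":1},{"translation":[0,0,0],"angular":[0,0,0],"gripper":1},{"translation":[0,0,0],"angular":[0,0,0],"gripper":1}])

```text
t: 9.7
tool_pos: [0.5293, -0.0468, 0.195]
tool_rot: [0.904, -3.007, -0.001]
contact_force: [-0.1, -0.7, -0.3]
opening: 0.0854
grip_force: 0.0
```

```bash
python3 - <<'E'
from h import *
o=ctrl.get_obs();R=Ro.from_rotvec(o['tool_rot']).as_matrix()
print(o['tool_pos'],'y yaw',np.arctan2(R[1,1],R[0,1]),o['q'].round(2))
im=grab('wrist'); c=im['color'].copy()
for p in proj(im,[[.5307,-.0476,.088],[.5307,-.0476,.058]]):
    print(p); cv2.circle(c,(int(p[0]),int(p[1])),3,(255,0,0),1)
cv2.imwrite('pics/w3.png',cv2.resize(c[:,:,::-1],(800,600)))
E
```

```text
[ 0.52932698 -0.04679018  0.1949749 ] y yaw 2.1548198571581434 [-0.23 -0.15  1.87 -0.    1.42 -2.38]
[250.02347871 195.18205834]
[250.11439059 184.42121215]
```

View pics/w3.png

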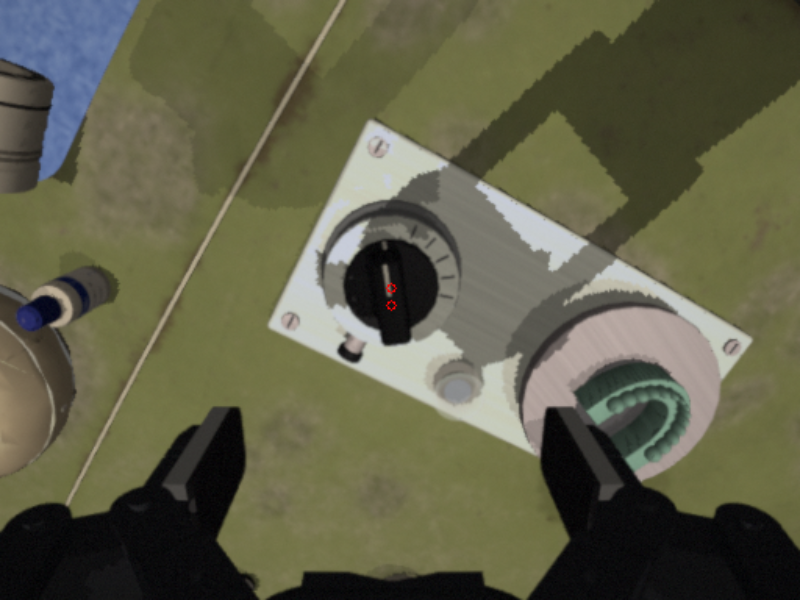

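The knob bar runs from its pointer end at (385,246) to its tail at (396,341). The skirt centre is at about (391,286), matching the prediction, and the clicks' engraved lines are at (415,230) to (450,295).

```bash
python3 - <<'E'
from h import *
im=load('wrist'); s=512/800
f=lambda *P:onplane(im,[[(u+.5)*s-.5,(v+.5)*s-.5] for u,v in P],.088)[:,:2]
for a,b in [((385,246),(396,341)),((385,245),(391,292)),((374,250),(383,343)),((399,250),(410,340))]:
    p,q=f(a,b); print(p.round(4),q.round(4),'yaw',np.arctan2(*(q-p)[::-1]),'len',np.linalg.norm(q-p),'mid',(p+q)/2)
g=im['color'].max(2)
L=[]
for v in range(165,215,4):
    print(v, g[v,235:268])
# dial lines at z ~.05: fit knob-axis bearing
p=onplane(im,[[(u+.5)*s-.5,(v+.5)*s-.5] for u,v in [(415,231),(433,243),(444,257),(450,276),(448,296)]],.05)[:,:2]-[.5307,-.0476]
print(np.arctan2(p[:,1],p[:,0]), np.linalg.norm(p,axis=1))
E
```

```text
[ 0.507  -0.0667] [ 0.5454 -0.0347] yaw 0.6941379665468658 len 0.04999674716712188 mid [ 0.52622791 -0.05072454]
[ 0.5066 -0.067 ] [ 0.5249 -0.0514] yaw 0.7057495065184705 len 0.024003611524466943 mid [ 0.51573631 -0.05920287]
[ 0.5116 -0.0701] [ 0.5501 -0.0397] yaw 0.6688460821840744 len 0.04900613461634703 mid [ 0.53084872 -0.05490369]
[ 0.5049 -0.0599] [ 0.541 -0.029] yaw 0.7083524876549697 len 0.04752744271824934 mid [ 0.52295232 -0.044487  ]
165 [10 11 10  6  3  8  7 15  8 11  3  6  6  9  9 11  7  8  4  5  5 12 16 23
 21 22 22 24 24 21 23 23 23]
169 [11 15 12 11 11  7 12 10 15 31 66 84 70 25 17 18 18 14 18 17 10  9 13 22
 21 20 22 21 17 21 20 20 26]
173 [ 12  13   7  11  16  14  14  13  16  35  94 134 119  78  31  19  16  20
  20  17  14  12  10  19  22  22  19  23  23  17  22  23  23]
177 [ 13  14  11  14   8  15  15  18  17  19  55 105 134 113  54  20  21  21
  23  20  19  13   9  16  20  19  21  22  20  19  18  17  22]
181 [ 17  15  12  12  14  14  17  16  18  19  26  77 121 128  96  35  19  20
  18  20  19  11  12  12  14  17  22  20  20  21  18  22  20]
185 [ 19  16  11  10
[... 345 characters left out ...]
10 14 11 12 12 17 15 20 17 12 20 20 16 20 20 19 22 22 18 19 17
 17  9 15 18 18 20 17 20 21]
201 [18 18 16 20 11  8  6  7 14 12 17 17 16 15 17 19 16 18 20 18 15 19 19 17
 14 10  8 14 18 15 19 19 18]
205 [34 36 33 34 36 33 28 16 11 17 19 14 16 17 17 18 20 18 18 18 18 19 20 20
 13 12  6 12 18 19 20 21 22]
209 [163 139 124  94  59  44  35  23  10  11  15  15  17  19  17  18  19  16
  17  16  19  20  20  20  18  15  11  26  58  88 111 126 129]
213 [212 211 212 212 210 207 203 169  95  32  11  11  16  20  15  18  17  16
  16  19  16  18  19  21  20  14  20  38  91 123 127 126 126]
[-2.96286722  2.95562412  2.65128384  2.30486745  1.94878327] [0.03358042 0.03360302 0.0338788  0.03393736 0.03352744]
```

Bar yaw is about 0.70, so the knob angle is about 0.19. The third engraved line is at bearing 2.65 against the expected 2.63, so everything agrees. Now I descend and grip.

Emit:
drive_tool(steps=[{"translation":[0,-0.04,0.3],"angular":[0,0,-0.83],"gripper":1},{"translation":[0,0,0.8],"angular":[0,0,0],"gripper":1},{"translation":[0,0,0.8],"angular":[0,0,0],"gripper":1},{"translation":[0,0,0.8],"angular":[0,0,0],"gripper":1},{"translation":[0,0,0.5],"angular":[0,0,0],"gripper":1},{"translation":[0,0,0],"angular":[0,0,0],"gripper":1}], force=110)

```text
t: 10.5
tool_pos: [0.529, -0.0478, 0.066]
tool_rot: [1.077, -2.947, -0.004]
contact_force: [-0.1, -0.7, 0.5]
opening: 0.0856
grip_force: 0.0
```

```bash
cat > s.py <<'E'
from h import *
o=ctrl.get_obs();R=Ro.from_rotvec(o['tool_rot']).as_matrix()
y=np.arctan2(R[1,1],R[0,1])
print(o['t'],o['tool_pos'].round(4),'knob est',round(.892-(y-np.pi/2),3),'F',o['contact_force'].round(1),'M',o['wrist_torque'].round(3),'grip',o['grip_force'],o['opening'],'err',R.T@(np.array([.5305,-.0477,.062])-o['tool_pos'])/.04)
E
python3 s.py
```

```text
10.5 [ 0.529  -0.0478  0.066 ] knob est 0.191 F [-0.1 -0.7  0.5] M [ 0.016 -0.01   0.   ] grip 0.0 0.0855554461045298 err [-0.03125281 -0.02192973  0.09885252]
```

Emit:
drive_tool(steps=[{"translation":[-0.03,-0.02,0.1],"angular":[0,0,0],"gripper":1},{"translation":[0,0,0],"angular":[0,0,0],"gripper":0},{"translation":[0,0,0],"angular":[0,0,0],"gripper":0},{"translation":[0,0,0],"angular":[0,0,0],"gripper":0},{"translation":[0,0,0],"angular":[0,0,0],"gripper":0},{"translation":[0,0,0],"angular":[0,0,0],"gripper":0},{"translation":[0,0,0],"angular":[0,0,0],"gripper":0},{"translation":[0,0,0],"angular":[0,0,0],"gripper":0}], force=110)

```text
t: 11.5
tool_pos: [0.5314, -0.0467, 0.0649]
tool_rot: [1.079, -2.949, -0.006]
contact_force: [-5.4, 5.5, 7.5]
opening: 0.0137
grip_force: 109.1
```

```bash
python3 s.py
```

```text
11.5 [ 0.5314 -0.0467  0.0649] knob est 0.19 F [-5.4  5.5  7.5] M [ 0.833  0.858 -0.038] grip 109.06626462936401 0.013740011998024522 err [ 0.03290042 -0.00615991  0.07183719]
```

Emit:
drive_tool(steps=[{"translation":[0,0,0],"angular":[0,0,0.5],"gripper":0},{"translation":[0,0,0],"angular":[0,0,0.5],"gripper":0},{"translation":[0,0,0],"angular":[0,0,0.5],"gripper":0},{"translation":[0,0,0],"angular":[0,0,0.5],"gripper":0},{"translation":[0,0,0],"angular":[0,0,0.5],"gripper":0},{"translation":[0,0,0],"angular":[0,0,0],"gripper":0}])

```text
t: 12.25
tool_pos: [0.5315, -0.047, 0.0649]
tool_rot: [0.55, -3.091, -0.004]
contact_force: [-4.9, 4.9, 7.4]
opening: 0.0137
grip_force: 109.0
```

```bash
python3 s.py
```

```text
12.25 [ 0.5315 -0.047   0.0649] knob est 0.54 F [-4.9  4.9  7.4] M [ 0.585  0.871 -0.108] grip 108.97407531738281 0.013700522553077125 err [ 0.02936014 -0.00890656  0.07214524]
```

Now I feel for the first click in small steps.

Emit:
drive_tool(steps=[{"translation":[0,0,0],"angular":[0,0,0.4],"gripper":0},{"translation":[0,0,0],"angular":[0,0,0],"gripper":0}])

```text
t: 12.5
tool_pos: [0.5315, -0.047, 0.0649]
tool_rot: [0.463, -3.105, -0.004]
contact_force: [-5.1, 3.9, 6.4]
opening: 0.014
grip_force: 109.0
```

```bash
python3 s.py
```

```text
12.5 [ 0.5315 -0.047   0.0649] knob est 0.596 F [-5.1  3.9  6.4] M [ 0.526  0.862 -0.161] grip 109.00701642036438 0.013970696266958637 err [ 0.02821136 -0.00933112  0.07228841]
```

Emit:
drive_tool(steps=[{"translation":[0,0,0],"angular":[0,0,0.4],"gripper":0},{"translation":[0,0,0],"angular":[0,0,0],"gripper":0}])

```text
t: 12.75
tool_pos: [0.5315, -0.047, 0.0649]
tool_rot: [0.377, -3.117, -0.004]
contact_force: [-4.8, 4.6, 7.2]
opening: 0.014
grip_force: 109.0
```

```bash
python3 s.py
```

```text
12.75 [ 0.5315 -0.047   0.0649] knob est 0.651 F [-4.8  4.6  7.2] M [ 0.618  0.755 -0.128] grip 108.9975357055664 0.013967282690905218 err [ 0.02851867 -0.01043661  0.07227756]
```

Emit:
drive_tool(steps=[{"translation":[0,0,0],"angular":[0,0,0.4],"gripper":0},{"translation":[0,0,0],"angular":[0,0,0],"gripper":0}])

```text
t: 13.0
tool_pos: [0.5315, -0.0471, 0.0649]
tool_rot: [0.29, -3.126, -0.003]
contact_force: [-5.0, 3.9, 6.2]
opening: 0.0136
grip_force: 109.0
```

```bash
python3 s.py
```

```text
13.0 [ 0.5315 -0.0471  0.0649] knob est 0.707 F [-5.   3.9  6.2] M [ 0.528  0.807 -0.059] grip 108.98595571517944 0.013575413786790561 err [ 0.02760353 -0.00971227  0.07252986]
```

Emit:
drive_tool(steps=[{"translation":[0,0,0],"angular":[0,0,0.4],"gripper":0},{"translation":[0,0,0],"angular":[0,0,0],"gripper":0}])

```text
t: 13.25
tool_pos: [0.5315, -0.0471, 0.0649]
tool_rot: [0.203, -3.133, -0.003]
contact_force: [-5.3, 3.4, 6.8]
opening: 0.0143
grip_force: 108.9
```

```bash
python3 s.py
```

```text
13.25 [ 0.5315 -0.0471  0.0649] knob est 0.762 F [-5.3  3.4  6.8] M [0.599 0.777 0.066] grip 108.93045902252197 0.014274085332051982 err [ 0.02646744 -0.01104277  0.07219685]
```

Emit:
drive_tool(steps=[{"translation":[0,0,0],"angular":[0,0,0.4],"gripper":0},{"translation":[0,0,0],"angular":[0,0,0],"gripper":0}])

```text
t: 13.5
tool_pos: [0.5315, -0.0472, 0.0649]
tool_rot: [0.116, -3.137, -0.003]
contact_force: [-4.5, 3.5, 6.4]
opening: 0.0137
grip_force: 109.0
```

```bash
python3 s.py
```

```text
13.5 [ 0.5315 -0.0472  0.0649] knob est 0.818 F [-4.5  3.5  6.4] M [0.62  0.86  0.323] grip 108.99763584136963 0.01369248495083732 err [ 0.02571009 -0.01152357  0.07259878]
```

Emit:
drive_tool(steps=[{"translation":[0,0,0],"angular":[0,0,0.4],"gripper":0},{"translation":[0,0,0],"angular":[0,0,0],"gripper":0}])

```text
t: 13.75
tool_pos: [0.5315, -0.0473, 0.0649]
tool_rot: [0.027, -3.139, -0.003]
contact_force: [-3.7, 4.3, 5.9]
opening: 0.0137
grip_force: 108.8
```

```bash
python3 s.py
```

```text
13.75 [ 0.5315 -0.0473  0.0649] knob est 0.874 F [-3.7  4.3  5.9] M [ 0.421  0.751 -0.102] grip 108.82511973381042 0.013735903295988327 err [ 0.02591667 -0.01061061  0.07274618]
```

Emit:
drive_tool(steps=[{"translation":[0,0,0],"angular":[0,0,0.4],"gripper":0},{"translation":[0,0,0],"angular":[0,0,0],"gripper":0}])

```text
t: 14.0
tool_pos: [0.5315, -0.0473, 0.0649]
tool_rot: [-0.061, -3.139, -0.002]
contact_force: [-4.5, 3.0, 7.0]
opening: 0.0138
grip_force: 108.9
```

```bash
python3 s.py
```

```text
14.0 [ 0.5315 -0.0473  0.0649] knob est 0.931 F [-4.5  3.   7. ] M [ 0.423  0.8   -0.126] grip 108.90165567398071 0.013781525195131181 err [ 0.02503099 -0.01070776  0.07303475]
```

Emit:
drive_tool(steps=[{"translation":[0,0,0],"angular":[0,0,0.4],"gripper":0},{"translation":[0,0,0],"angular":[0,0,0],"gripper":0}])

```text
t: 14.25
tool_pos: [0.5315, -0.0474, 0.0649]
tool_rot: [-0.149, -3.136, -0.002]
contact_force: [-3.9, 3.4, 6.0]
opening: 0.014
grip_force: 109.0
```

```bash
python3 s.py
```

```text
14.25 [ 0.5315 -0.0474  0.0649] knob est 0.987 F [-3.9  3.4  6. ] M [ 0.391  0.873 -0.145] grip 108.96786689758301 0.013959964309734205 err [ 0.02419423 -0.01100647  0.07202773]
```

The first click passed between 0.82 and 0.87, with its stop at about 0.72 on my estimate. Going on over the second click.

Emit:
drive_tool(steps=[{"translation":[0,0,0],"angular":[0,0,0.4],"gripper":0},{"translation":[0,0,0],"angular":[0,0,0.4],"gripper":0},{"translation":[0,0,0],"angular":[0,0,0],"gripper":0}])

```text
t: 14.62
tool_pos: [0.5315, -0.0474, 0.0649]
tool_rot: [-0.323, -3.123, -0.002]
contact_force: [-3.7, 3.2, 6.1]
opening: 0.014
grip_force: 109.0
```

```bash
python3 s.py
```

```text
14.625 [ 0.5315 -0.0474  0.0649] knob est 1.098 F [-3.7  3.2  6.1] M [ 0.407  0.84  -0.058] grip 108.95467758178711 0.014040802444716808 err [ 0.02234424 -0.01155141  0.07242438]
```

Emit:
drive_tool(steps=[{"translation":[0,0,0],"angular":[0,0,0.4],"gripper":0},{"translation":[0,0,0],"angular":[0,0,0],"gripper":0}])

```text
t: 14.88
tool_pos: [0.5315, -0.0475, 0.0649]
tool_rot: [-0.408, -3.112, -0.001]
contact_force: [-4.9, 2.6, 6.9]
opening: 0.0143
grip_force: 109.0
```

```bash
python3 s.py
```

```text
14.875 [ 0.5315 -0.0475  0.0649] knob est 1.153 F [-4.9  2.6  6.9] M [0.418 0.922 0.297] grip 109.00830030441284 0.014262415505153458 err [ 0.02129249 -0.01171827  0.07341597]
```

Emit:
drive_tool(steps=[{"translation":[0,0,0],"angular":[0,0,0.4],"gripper":0},{"translation":[0,0,0],"angular":[0,0,0],"gripper":0}])

```text
t: 15.12
tool_pos: [0.5314, -0.0475, 0.0649]
tool_rot: [-0.496, -3.1, -0.001]
contact_force: [-4.9, 1.6, 6.2]
opening: 0.0139
grip_force: 109.0
```

```bash
python3 s.py
```

```text
15.125 [ 0.5314 -0.0475  0.0649] knob est 1.209 F [-4.9  1.6  6.2] M [0.352 0.938 0.225] grip 108.9555037021637 0.013861863968734149 err [ 0.02017858 -0.01166264  0.07290846]
```

Emit:
drive_tool(steps=[{"translation":[0,0,0],"angular":[0,0,0.4],"gripper":0},{"translation":[0,0,0],"angular":[0,0,0],"gripper":0}])

```text
t: 15.38
tool_pos: [0.5314, -0.0476, 0.0649]
tool_rot: [-0.583, -3.084, -0.001]
contact_force: [-6.2, 2.9, 8.1]
opening: 0.0138
grip_force: 109.1
```

```bash
python3 s.py
```

```text
15.375 [ 0.5314 -0.0476  0.0649] knob est 1.266 F [-6.2  2.9  8.1] M [ 0.277  1.124 -0.057] grip 109.1239857673645 0.013830006474610001 err [ 0.02022034 -0.01124889  0.07218671]
```

Emit:
drive_tool(steps=[{"translation":[0,0,0],"angular":[0,0,0.4],"gripper":0},{"translation":[0,0,0],"angular":[0,0,0],"gripper":0}])

```text
t: 15.62
tool_pos: [0.5314, -0.0477, 0.0649]
tool_rot: [-0.67, -3.067, -0.001]
contact_force: [-5.0, 2.8, 7.1]
opening: 0.0141
grip_force: 109.0
```

```bash
python3 s.py
```

```text
15.625 [ 0.5314 -0.0477  0.0649] knob est 1.322 F [-5.   2.8  7.1] M [ 0.23   0.951 -0.258] grip 109.02430415153503 0.014062518593469794 err [ 0.0202015  -0.009927    0.07297629]
```

Emit:
drive_tool(steps=[{"translation":[0,0,0],"angular":[0,0,0.4],"gripper":0},{"translation":[0,0,0],"angular":[0,0,0],"gripper":0}])

```text
t: 15.88
tool_pos: [0.5314, -0.0477, 0.0649]
tool_rot: [-0.754, -3.047, -0.0]
contact_force: [-4.9, 0.3, 7.8]
opening: 0.0139
grip_force: 109.0
```

```bash
python3 s.py
```

```text
15.875 [ 0.5314 -0.0477  0.0649] knob est 1.377 F [-4.9  0.3  7.8] M [ 0.251  0.898 -0.017] grip 109.01090741157532 0.013903513942990314 err [ 0.01864441 -0.01128745  0.07245116]
```

Emit:
drive_tool(steps=[{"translation":[0,0,0],"angular":[0,0,0.25],"gripper":0},{"translation":[0,0,0],"angular":[0,0,0],"gripper":0},{"translation":[0,0,0],"angular":[0,0,0],"gripper":0},{"translation":[0,0,0],"angular":[0,0,0],"gripper":0}])

```text
t: 16.38
tool_pos: [0.5314, -0.0477, 0.0649]
tool_rot: [-0.807, -3.033, -0.0]
contact_force: [-5.7, 2.1, 6.0]
opening: 0.014
grip_force: 109.0
```

```bash
python3 s.py; python3 - <<'E'
from h import *
im=grab('wrist'); cv2.imwrite('pics/w4.png',cv2.resize(im['color'][:,:,::-1],(800,600)))
t=grab('top')['color'][170:260,230:350]; cv2.imwrite('pics/t4.png',cv2.resize(t[:,:,::-1],(800,600),interpolation=cv2.INTER_CUBIC))
E
```

```text
16.375 [ 0.5314 -0.0477  0.0649] knob est 1.412 F [-5.7  2.1  6. ] M [ 0.231  0.876 -0.008] grip 109.01192307472229 0.013953468710596476 err [ 0.01895132 -0.01101518  0.07227411]
```

View pics/w4.png

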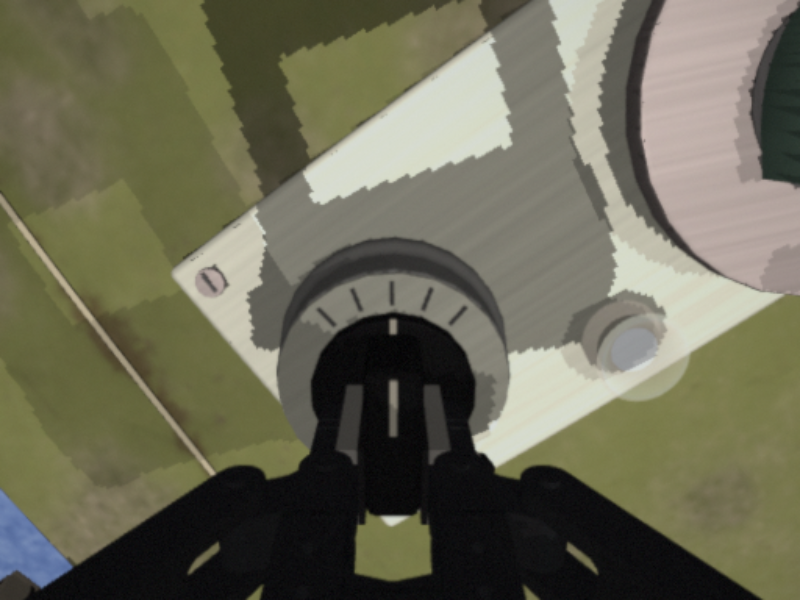

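The white pointer at (392,327) lines up with the middle, third engraved line at (392,293). The torque is about zero, the bar is held at 109 N, and the dish is undisturbed. Handing in.

```bash
python3 -c "
from station import ctrl
print(ctrl.finish_job())"
```

```text
the job is handed in; nothing more can be done
None
```

The turntable was wound once clockwise, leaving the handle within about 1–2 mm of its start, and the knob is held in its third click at about 1.41 rad in the closed fingers (109 N); the job is handed in, but no verdict was returned.

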